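# Free the tilted stage and hold a slide flush on it

## Task

Draw the red-knobbed transit pin straight up out of the tilting stage and park it upright in the side notch of the post at the stage's high end, hanging by its flange. Then pick up the slide holder by its blue fin, tilt it to match the sloped white stage plate and press it flush on the middle of the plate, lengthwise up the slope, until the sprung plate has sunk about half-way, never down to its stop. Finish while still gripping the holder and pressing it there: do not let go, and leave the other things on the desk where they are.

Things in the scene. Friction and masses are not known exactly. Their poses are not given: they have to be found in the camera images.
- face (a point): centre of the upper face of the white sprung stage plate (84 mm up the slope x 50 mm wide, 24 x 18 mm opening in the middle). z: outward normal; x: up the slope, roughly to the robot's left; y: level pivot axis. Unpressed it is 55 mm above the desk, and is the pivot of the tilt. Slope 0.17 to 0.44 rad, low edge to the robot's right, clamped stiffly: it stays as it is.
- stage_press (a joint): how far the stage plate has sunk against its springs along its normal, m: about 0 free, 0.008 on its stop, half-way 0.004. Stiffness 0.9 N per mm, about 4 N at half-way.
- notch (a point): point in the parking notch, on the upper face of its fork, 78 mm above the desk and 78 mm in +x of the stage centre; axes as the base. U slot 14 mm wide in x, closed end 8 mm from this point at -y, open mouth 15 mm from it at +y; prongs 10 mm thick. Open above and below: the shank can be lowered in from above or slid in from +y, until the flange rests on the prongs.
- pin_knob (a point): grasp point on the transit pin: on the axis of its red knob (16 mm diameter, 38 mm tall), 90 mm above the pin's tip; z from tip to knob. Pin 104 mm long, 80 g: steel shank 10 mm diameter and 62 mm long, flange 24 mm diameter and 4 mm thick, then the knob. It starts loosely upright, through the plate's opening, in the bore of the base.
- pin_flange (a point): centre of the underside of the pin's flange, 62 mm above its tip; this rests on the prongs when parked.
- holder_fin (a point): grasp point on the slide holder, inside its blue fin, 28 mm above the underside. Holder: aluminium frame 80 mm (x) x 32 mm (y) x 5 mm with a glass slide, 60 g; the fin on its middle is 30 mm long (x), 12 mm thick (y) and rises from 5 to 39 mm above the underside. Lies flat on the desk at first, fin up (z). Either end may point up the slope.
- holder_under (a point): centre of the flat underside of the slide holder, same axes.
- case: black screw canister, 37 mm diameter x 20 mm, origin at the centre of its underside; a bystander, near the slide holder
- oil: brown dropping bottle with black cap, 27 mm diameter x 62 mm, origin at the centre of its underside; a bystander
- counter: silver hand tally counter, 58 x 73 x 26 mm, origin at the centre of its underside; a bystander
- mug: white mug with green dots, 78 x 114 x 93 mm, origin at the centre of its underside; a bystander
- stage: grey base of the stage, fixed, 100 mm wide (y), 10 mm thick; origin on the desk under the plate's centre, x level, toward the high end, z up; it reaches 55 mm to -x and 100 mm to +x. Cheeks 58 mm high stand 39 to 47 mm either side in y. Under the plate, on this axis, is the pin's bore: 11.4 mm wide, mouth 32 mm and floor 10 mm above the desk.
- lamp_supply: tall beige lamp supply cabinet at the back of the desk, fixed: 260 (x) x 154 (y) x 295 mm high, origin at the centre of its underside; the hand must pass in front of it, not through it, on the way between the slide holder and the stage

How it is judged:
On the way, in this order (a step that is already met when the one before it is completed fails the run):
1. the pin hangs upright in the side notch by its flange, let go (x of pin_flange in the frame of notch between -0.006 and 0.006 m and y of pin_flange in the frame of notch between -0.006 and 0.014 m and z of pin_flange in the frame of notch between -0.004 and 0.004 m and angle between pin_flange's own z axis and vertical below 0.15 rad and contact force between the fingers and pin below 0.1 N), for 0.2 s.
2. the slide holder is lifted off the desk in the fingers (height (world z) of holder_under above 0.025 m and contact force between the fingers and holder above 1 N), for 0.1 s.
At the end, for the whole second after the job is handed in: The pin hangs in the notch, flange on the prongs within 4 mm, upright within 0.15 rad; the holder, still gripped, lies flush on the plate (0.05 rad, 2 mm), centred within 10 mm along and 9 mm across, lengthwise within 0.2 rad, with the plate pressed in 2 to 6.5 of its 8 mm (x of pin_flange in the frame of notch between -0.006 and 0.006 m and y of pin_flange in the frame of notch between -0.006 and 0.014 m and z of pin_flange in the frame of notch between -0.004 and 0.004 m and angle between pin_flange's own z axis and vertical below 0.15 rad and angle between the z axis of holder_under and the z axis of face, either way round below 0.05 rad and angle between the x axis of holder_under and the x axis of face, either way round below 0.2 rad and x of holder_under in the frame of face between -0.01 and 0.01 m and y of holder_under in the frame of face between -0.009 and 0.009 m and z of holder_under in the frame of face between -0.002 and 0.002 m and value of joint stage_press between 0.002 and 0.0065 m and linear speed of holder below 0.01 m/s and contact force between the fingers and holder above 1 N and contact force between holder and stage above 1 N); the arm keeps its last pose, push and grip.
It fails at once if the plate is pressed down onto its stop (value of joint stage_press above 0.0078 m).
It fails at once if a bystander is disturbed (distance of any of case, oil, counter, mug from where it was at the start of the episode above 0.03 m).
It also fails if it takes over 56 s, if anything falls off the work surface, if the arm or the gripper's body presses on something with over 40 N, if the wrist force passes 120 N, or if a joint passes its speed limit or range.

## Robot

A 6-joint arm with a two-finger parallel gripper is mounted at the origin on a cart in front of the work surface, level with it; the furniture and walls round the work are solid. World frame = base frame: x ahead of the robot, y to its left, z up, the work surface at z = 0. Lengths are in m, angles in rad, forces in N, time in s.
With the tool pointing down it reaches from about 0.325 to 0.775 m from the base axis. Payload 9.3 kg.
Tool frame: the origin (TCP) lies at the very end of the fingers, on their centre line; the grasp point (between the pads) lies 19 mm behind it; x points along the fingers, z is the direction in which the jaws open and shut, and the axes are right-handed (so a half turn about x gives the same grasp; the last joint's range is limited). The gripper opens to 85 mm and grips with 20 to 120 N. Pads are 22 mm wide; open, the fingers measure 114 mm over their backs; the gripper's body (76 mm by 85 mm) begins 54 mm behind the grasp point. The pads swing forward as they close: fully open they stand 13 mm farther back than shut.
Start: joints at [1.125, 0.259, 0.021, 1.334, 0, 1.418], TCP at [0.159, 0.527, 0.231] pointing down, gripper open.
Joint ranges: [-3.04, 3.04], [-0.91, 1.82], [-1.04, 1.36], [-1.92, 1.95], [-1.52, 1.45], [-3.14, 3.14]. Speed limits (rad/s): [2.22, 2.22, 2.79, 3.14, 3.14, 3.14].

## Interface

Orientations are given as a unit quaternion [x, y, z, w].
In Python, from station import telemetry, vision, ticket, models gives the robot as it stands.
- The arm moves only by the tool step_arm, never from a script. Its argument "increments" is one flat list of numbers, 7 for each row, row after row: the turn, a rotation vector about the tool's x, y, z in rad, then the shift along the tool's x, y, z in cm, then the finger opening in cm, from 0 to 8.54. In form: [ax, ay, az, dx, dy, dz, jaw, ax, ay, az, dx, dy, dz, jaw, ...]. A call has 1 to 10 rows; each row shifts and turns the commanded pose from where the row before left it, along the tool's axes as they then stand; what a row does not reach is not made up. A row lasts 1/10 s, in which the tool goes at most 50 mm and 8.59 degrees, less where a joint would pass 70% of its speed; a pose out of reach is approached as far as the arm can. A call is refused whole if a number of a shift passes 5 or a number of a turn 0.15, either way. A call with a gripper value outside its range is refused whole. The fingers move at their own pace and stop on an object; "squeeze" is the grip in N (left out, the last holds). Time passes only in rows, so rows that do not move let the fingers close. It gives the time, the measured TCP pose, the force and the opening at its end, in the units of the state.
- telemetry.observe(): the state, without advancing time (a new reading comes with each control period).
- vision.camera(name): name is "scene" or "top" or "wrist"; returns a dict with "pixels" (384x512x3 uint8, red, green, blue), "depth" (384x512 float32, m along the optical axis (not along the pixel's ray), 0 where there is no reading), "fovy" (degrees; the focal length in pixels is half the picture's height over the tangent of half this angle, whatever the lens; pixels are square), "cx", "cy" (the principal point, pixels), "k1" (the pictures are not rectified: a ray, as slopes to the right and down, at radius r is drawn at 1 + k1 r^2 times it, then the intrinsics apply), "rvec" (rotation vector, rad) and "tvec" (3), from world to camera coordinates, as OpenCV has them; the wrist camera has in their place "hand_eye" (4x4, takes a point from camera to tool coordinates, whose origin is the TCP and whose axes are the tool frame's). Camera axes: x right, y down, z forward; pixel columns grow to the right and rows downward; lengths in m; the calibration is good to about 2 mm. A picture is of the moment at which its call begins: read the wrist's pose just before it.
- ticket.finish_job(): hands the job in, once; it reports no verdict.
Trained networks look in the newest picture that a camera, given by its name, has taken for a name from the list of things; names that differ only in an ending like _2 or _b are one class to them, and where a whole thing is asked for, a point or a joint stands for the part that bears it (a point fixed in the world has none). Each returns a list of dicts, best first, with "conf" (0 to 1); they miss things now and then, are a little off and sometimes report something else, mostly with a low value. They report only what shows in the picture. A call takes as long as a camera call.
- models.spot_in(camera, thing): "bbox" ([centre column, centre row, width, height] in pixels, round what is visible of it).
- models.outline_of(camera, thing): "mask" (384x512 bool, what is visible of it) and "bbox" ([centre column, centre row, width, height] in pixels, round what is visible of it).
The state is a dict: "time_s": time; "joint_pos": joint angles; "dq": joint speeds; "joint_efforts": joint torques, N m; "eef_pos": TCP position; "ee_rot": TCP orientation; "force": force on the tool from outside, world axes, zero at the start; "ft_torque": the same for the moment, N m; "opening": finger opening in m.
Only numpy, scipy, OpenCV 4.12 (cv2) and the standard library are available. Lean on these libraries where they do the work, as an engineer would, in place of code of your own. Each camera call takes 0.05 s, during which the arm holds its last target.

## Working session

There is one attempt and no reset: what is moved stays moved. The work goes in short steps, Python scripts to look and compute and a tool call to move; the robot and the scene stay as the last step left them, time stands still between calls to the robot, and variables do not carry over. Pictures are saved under pics/ and viewed, and the job is handed in when it is done.

Besides the shell and the picture viewer there is one more tool, called after "Emit:" by a JSON object that holds its "name" and its "arguments". step_arm: Moves the arm, as the interface text tells. Its arguments: {"type":"object","properties":{"increments":{"type":"array","items":{"type":"number"}},"squeeze":{"type":"number"}},"required":["increments"]}

```bash
ls; mkdir -p pics
cat > h.py <<'E'
import numpy as np, cv2
from scipy.spatial.transform import Rotation as R
from station import telemetry, vision, ticket, models
def f_of(c): return c['pixels'].shape[0]/2/np.tan(np.radians(c['fovy'])/2)
def pose(s=None):
    s=s or telemetry.observe()
    T=np.eye(4);T[:3,:3]=R.from_quat(s['ee_rot']).as_matrix();T[:3,3]=s['eef_pos'];return T
def c2w(c,T=None):
    M=np.eye(4)
    if 'hand_eye' in c: return T@np.array(c['hand_eye'])
    M[:3,:3]=R.from_rotvec(np.ravel(c['rvec'])).as_matrix();M[:3,3]=np.ravel(c['tvec'])
    return np.linalg.inv(M)
def und(c,uv):
    f=f_of(c);d=(np.atleast_2d(uv)-[c['cx'],c['cy']])/f
    u=d.copy()
    for _ in range(20): u=d/(1+c['k1']*(u**2).sum(1,keepdims=True))
    return u
def cloud(c,T=None):
    h,w=c['depth'].shape
    vv,uu=np.mgrid[0:h,0:w]
    s=und(c,np.stack([uu.ravel(),vv.ravel()],1).astype(float))
    z=c['depth'].ravel()[:,None]
    P=np.hstack([s*z,z]); M=c2w(c,T)
    W=P@M[:3,:3].T+M[:3,3]
    W[z[:,0]<=0]=np.nan
    return W.reshape(h,w,3)
def proj(c,P,T=None):
    M=np.linalg.inv(c2w(c,T)); q=np.atleast_2d(P)@M[:3,:3].T+M[:3,3]
    s=q[:,:2]/q[:,2:]; s=s*(1+c['k1']*(s**2).sum(1,keepdims=True))
    return s*f_of(c)+[c['cx'],c['cy']]
def shot(name,fn):
    T=pose(); c=vision.camera(name)
    cv2.imwrite('pics/'+fn,cv2.cvtColor(c['pixels'],cv2.COLOR_RGB2BGR)); return c,T
E
python3 - <<'E'
from h import *
for n in ['scene','top','wrist']:
    c,T=shot(n,n+'1.png'); W=cloud(c,T); np.save(n+'1.npy',W)
    print(n,f_of(c),c['k1'],c2w(c,T).round(3).tolist())
    for t in ['face','pin_knob','holder_fin','case','oil','counter','mug','stage','lamp_supply']:
        try:
            o=models.outline_of(n,t)
        except Exception as e: print(t,e); continue
        for x in o[:2]:
            p=W[x['mask']]
            print(t,round(x['conf'],2),np.round(x['bbox']),np.nanmedian(p,0).round(3) if len(p) else None, np.nanpercentile(p,98,axis=0).round(3),np.nanpercentile(p,2,axis=0).round(3))
print(telemetry.observe())
E
```

```text
pics
scene 384.3013031974465 -0.020608860283107575 [[0.529, -0.584, 0.615, -0.105], [-0.848, -0.351, 0.397, -0.405], [-0.016, -0.732, -0.681, 0.822], [0.0, 0.0, 0.0, 1.0]]
face 0.75 [201. 182.  20.  17.] [0.523 0.211 0.059] [0.563 0.256 0.066] [0.493 0.18  0.044]
pin_knob 0.63 [198. 173.   8.  21.] [0.53  0.221 0.079] [0.64  0.33  0.117] [ 0.523  0.213 -0.   ]
holder_fin 0.61 [333. 277.  32.  23.] [ 0.451 -0.253  0.007] [ 0.498 -0.228  0.041] [ 0.421 -0.275  0.001]
holder_fin 0.42 [204. 195.  41.  49.] [0.498 0.183 0.014] [0.592 0.268 0.08 ] [0.442 0.129 0.001]
case 0.51 [286. 237.  18.  11.] [ 0.496 -0.089  0.019] [ 0.532 -0.062  0.023] [ 0.48  -0.105 -0.001]
oil 0.43 [394. 231.  13.  16.] [ 0.659 -0.335  0.037] [ 0.712 -0.321  0.064] [ 0.652 -0.346  0.   ]
counter 0.45 [158. 164.  15.  13.] [0.544 0.418 0.023] [0.566 0.442 0.029] [0.529 0.405 0.006]
mug 0.9 [181. 140.  34.  36.] [0.659 0.419 0.063] [0.717 0.473 0.095] [0.628 0.392 0.003]
mug 0.59 [200. 182.  19.  20.] [0.524 0.213 0.059] [0.564 0.259 0.066] [0.493 0.181 0.039]
stage 0.85 [204. 197.  38.  46.] [0.497 0.182 0.015] [0
[... 1413 characters left out ...]
, 0.0, 0.0, 1.0]]
{'time_s': 1.5, 'joint_pos': array([ 1.12539480e+00,  2.58629640e-01,  2.14585873e-02,  1.33371120e+00,
       -1.84157838e-05,  1.41822207e+00]), 'dq': array([-1.36320418e-03,  2.23642716e-04,  2.52148258e-05,  7.35913196e-04,
        8.54090489e-04, -1.77825904e-04]), 'joint_efforts': array([-1.06864965e-03, -5.55382991e+01,  3.44730484e+01,  1.50840970e-03,
       -3.33228318e-04,  3.68807662e-06]), 'eef_pos': array([0.15874882, 0.52656645, 0.23124629]), 'ee_rot': array([-0.42172474,  0.56761968,  0.42168483,  0.56757206]), 'force': array([-0.50461636,  0.70613611, -0.27590164]), 'ft_torque': array([ 0.00413655,  0.03975083, -0.00223992]), 'opening': 0.08548933883425269}
```

View images.

Run:
```python
import cv2,numpy as np
a=cv2.imread('pics/scene1.png')[110:310,120:430];b=cv2.imread('pics/top1.png')[120:270,90:400]
cv2.imwrite('pics/a.png',cv2.resize(a,None,fx=2.5,fy=2.5,interpolation=cv2.INTER_CUBIC))
cv2.imwrite('pics/b.png',cv2.resize(b,None,fx=2.5,fy=2.5,interpolation=cv2.INTER_CUBIC))
```

```text
(no output)
```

View pics/a.png

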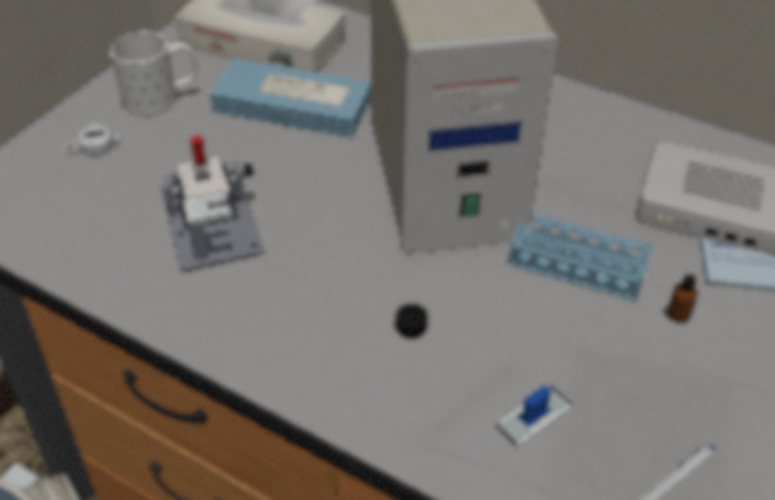

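View pics/b.png

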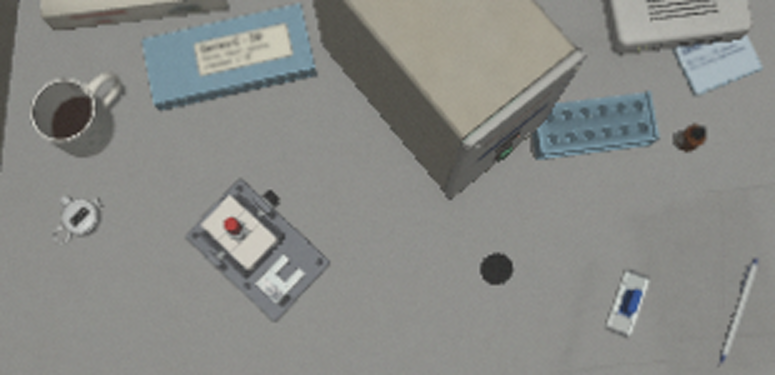

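Run:
```python
from h import *
for n in ['top','scene']:
    W=np.load(n+'1.npy').reshape(-1,3)
    im=cv2.cvtColor(cv2.imread(f'pics/{n}1.png'),cv2.COLOR_BGR2RGB).reshape(-1,3).astype(int)
    m=(np.abs(W[:,0]-.52)<.12)&(np.abs(W[:,1]-.2)<.12)&(im.min(1)>150)&(W[:,2]>.03)
    P=W[m]; print(n,m.sum())
    post=P[P[:,2]>.072]; print('post',len(post),post.mean(0).round(4),post.min(0),post.max(0))
    q=P[(P[:,2]<.072)&(np.linalg.norm(P[:,:2]-[.53,.215],axis=1)<.06)]
    A=np.c_[q[:,:2],np.ones(len(q))]
    for _ in range(4):
        k=np.linalg.lstsq(A,q[:,2],rcond=None)[0]; r=np.abs(A@k-q[:,2]); 
        keep=r<max(.003,2*np.median(r));A=A[keep];q=q[keep]
    print('plane',k,len(q),'tilt',np.arctan(np.hypot(k[0],k[1])),'dir up',np.arctan2(k[1],k[0]),q.mean(0))
    red=(im[:,0]>120)&(im[:,1]<70)&(im[:,2]<80)&(np.abs(W[:,0]-.52)<.12)&(np.abs(W[:,1]-.2)<.12)
    print('red',W[red].mean(0),W[red][:,2].max())
    b=(im[:,2]>110)&(im[:,0]<70)&(np.abs(W[:,0]-.46)<.08)&(np.abs(W[:,1]+.25)<.08)
    print('blue',b.sum(),W[b].mean(0), W[b][W[b][:,2]>.034].mean(0))
```

```text
top 508
post 146 [0.4775 0.1701 0.0789] [0.45090266 0.13860717 0.0729061 ] [0.54198164 0.23061471 0.11525785]
plane [-0.13414361 -0.16614004  0.16384388] 314 tilt 0.2103750713421906 dir up -2.2500410260122377 [0.53198575 0.21854951 0.05617156]
red [0.5332957  0.21872891 0.11445026] 0.11659637937626877
blue 27 [ 0.46036658 -0.25280696  0.03934574] [ 0.46036658 -0.25280696  0.03934574]
scene 269
post 107 [0.4733 0.1703 0.0791] [0.44868167 0.14460613 0.07619651] [0.50172874 0.19166231 0.08288905]
plane [-0.14015885 -0.15873249  0.16627714] 158 tilt 0.20867320975296857 dir up -2.2941325395865797 [0.52438362 0.21465879 0.05870681]
red [0.53093881 0.21951909 0.11453825] 0.11643756554029627
blue 40 [ 0.45739465 -0.25281837  0.03377057] [ 0.45764552 -0.25214582  0.03907486]
```

```bash
cat >> h.py <<'E'
def mk(p,yaw,tiltdir=None,tilt=0):
    """tool down, jaw z along horizontal yaw; then tilt: rotate world about axis"""
    z=np.array([np.cos(yaw),np.sin(yaw),0]);x=np.array([0,0,-1.]);y=np.cross(z,x)
    T=np.eye(4);T[:3,:3]=np.stack([x,y,z],1);T[:3,3]=p;return T
def plan(Tt,n=None,T0=None,jaw=8.5):
    T0=pose() if T0 is None else T0
    rv=R.from_matrix(T0[:3,:3].T@Tt[:3,:3]).as_rotvec(); d=Tt[:3,3]-T0[:3,3]
    n=n or int(np.ceil(max(np.linalg.norm(rv)/.14,np.linalg.norm(d)/.045,1)))
    Rc=T0[:3,:3]; out=[]
    for i in range(n):
        out.append(np.r_[rv/n, Rc.T@d/n*100, jaw].round(3).tolist()); Rc=Rc@R.from_rotvec(np.round(rv/n,3)).as_matrix()
    print('rot',rv.round(3),'d',d.round(4),'n',n)
    for r in out: print(r)
E
python3 - <<'E'
from h import *
T=pose();print(T.round(3)); 
c={} 
print(np.arctan2(T[1,2],T[0,2]))
W=np.load('wrist1.npy')
plan(mk([.53,.22,.25],-2.27+np.pi/2))
E
```

```text
[[-0.    -0.957  0.289  0.159]
 [-0.     0.289  0.957  0.527]
 [-1.    -0.    -0.     0.231]
 [ 0.     0.     0.     1.   ]]
1.277969062497714
rot [ 1.977 -0.     0.   ] d [ 0.3713 -0.3066  0.0188] n 15
[0.132, -0.0, 0.0, -0.125, -2.96, -1.242, 8.5]
[0.132, -0.0, 0.0, -0.125, -3.097, -0.842, 8.5]
[0.132, -0.0, 0.0, -0.125, -3.181, -0.427, 8.5]
[0.132, -0.0, 0.0, -0.125, -3.21, -0.005, 8.5]
[0.132, -0.0, 0.0, -0.125, -3.182, 0.418, 8.5]
[0.132, -0.0, 0.0, -0.125, -3.1, 0.833, 8.5]
[0.132, -0.0, 0.0, -0.125, -2.963, 1.234, 8.5]
[0.132, -0.0, 0.0, -0.125, -2.775, 1.613, 8.5]
[0.132, -0.0, 0.0, -0.125, -2.539, 1.964, 8.5]
[0.132, -0.0, 0.0, -0.125, -2.258, 2.281, 8.5]
[0.132, -0.0, 0.0, -0.125, -1.938, 2.559, 8.5]
[0.132, -0.0, 0.0, -0.125, -1.584, 2.792, 8.5]
[0.132, -0.0, 0.0, -0.125, -1.203, 2.976, 8.5]
[0.132, -0.0, 0.0, -0.125, -0.801, 3.108, 8.5]
[0.132, -0.0, 0.0, -0.125, -0.385, 3.187, 8.5]
```

View pics/wrist1.png

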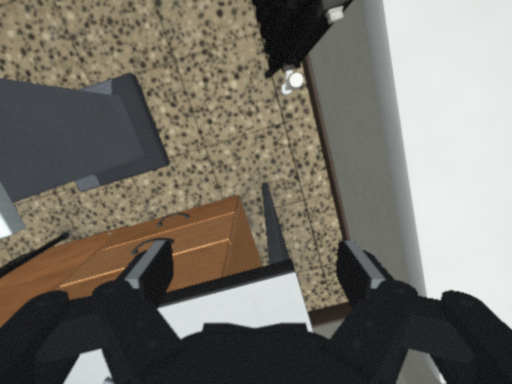

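Run:
```python
from h import *
plan(mk([.525,.21,.25],2.44),10)
```

```text
rot [-1.162 -0.    -0.   ] d [ 0.3663 -0.3166  0.0188] n 10
[-0.116, -0.0, -0.0, -0.187, -4.42, -1.974, 8.5]
[-0.116, -0.0, -0.0, -0.187, -4.162, -2.472, 8.5]
[-0.116, -0.0, -0.0, -0.187, -3.848, -2.937, 8.5]
[-0.116, -0.0, -0.0, -0.187, -3.482, -3.363, 8.5]
[-0.116, -0.0, -0.0, -0.187, -3.07, -3.743, 8.5]
[-0.116, -0.0, -0.0, -0.187, -2.616, -4.073, 8.5]
[-0.116, -0.0, -0.0, -0.187, -2.127, -4.349, 8.5]
[-0.116, -0.0, -0.0, -0.187, -1.609, -4.566, 8.5]
[-0.116, -0.0, -0.0, -0.187, -1.07, -4.721, 8.5]
[-0.116, -0.0, -0.0, -0.187, -0.516, -4.813, 8.5]
```

Emit:
{"name": "step_arm", "arguments": {"increments": [-0.116, 0, 0, -0.19, -4.42, -1.97, 8.5, -0.116, 0, 0, -0.19, -4.16, -2.47, 8.5, -0.116, 0, 0, -0.19, -3.85, -2.94, 8.5, -0.116, 0, 0, -0.19, -3.48, -3.36, 8.5, -0.116, 0, 0, -0.19, -3.07, -3.74, 8.5, -0.116, 0, 0, -0.19, -2.62, -4.07, 8.5, -0.116, 0, 0, -0.19, -2.13, -4.35, 8.5, -0.116, 0, 0, -0.19, -1.61, -4.57, 8.5, -0.116, 0, 0, -0.19, -1.07, -4.72, 8.5, -0.116, 0, 0, -0.19, -0.52, -4.81, 8.5]}}

```text
time_s: 2.5
eef_pos: [0.5264, 0.2086, 0.2505]
ee_rot: [0.664, -0.242, -0.664, -0.242]
force: [0.7, 1.1, 0.7]
opening: 0.0853
```

Emit:
{"name": "step_arm", "arguments": {"increments": [0, 0, 0, 0, 0, 0, 6, 0, 0, 0, 0, 0, 0, 6, 0, 0, 0, 0, 0, 0, 6]}}

```text
time_s: 2.8
eef_pos: [0.5245, 0.2106, 0.2502]
ee_rot: [-0.664, 0.244, 0.664, 0.244]
force: [-0.0, 1.4, 0.1]
opening: 0.06
```

Run:
```python
from h import *
T=pose();print(T.round(4),telemetry.observe()['time_s'])
c,T=shot('wrist','w2.png');W=cloud(c,T);np.savez('w2.npz',W=W,T=T)
im=c['pixels'].astype(int)
print(T.round(4), np.nanmin(W[...,2]))
cv2.imwrite('pics/w2b.png',cv2.resize(cv2.imread('pics/w2.png'),(768,576)))
```

```text
[[-5.000e-04 -6.475e-01 -7.621e-01  5.245e-01]
 [ 1.000e-04 -7.621e-01  6.475e-01  2.106e-01]
 [-1.000e+00  2.000e-04  4.000e-04  2.502e-01]
 [ 0.000e+00  0.000e+00  0.000e+00  1.000e+00]] 2.8
[[-5.000e-04 -6.475e-01 -7.621e-01  5.245e-01]
 [ 1.000e-04 -7.621e-01  6.475e-01  2.106e-01]
 [-1.000e+00  2.000e-04  4.000e-04  2.502e-01]
 [ 0.000e+00  0.000e+00  0.000e+00  1.000e+00]] -0.7583658006034728
```

View pics/w2b.png

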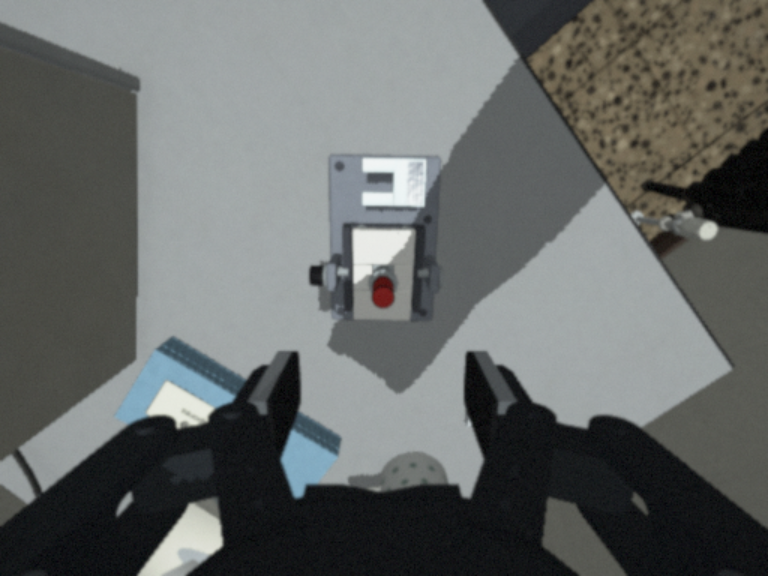

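```bash
cat > meas.py <<'E'
from h import *
def meas(W,im):
    W=W.reshape(-1,3); im=im.reshape(-1,3).astype(int)
    near=(np.linalg.norm(W[:,:2]-[.51,.195],axis=1)<.12)
    br=near&(im.min(1)>130)&(im.max(1)-im.min(1)<40)
    P=W[br&(W[:,2]>.03)]
    q=P[(P[:,2]<.072)&(np.linalg.norm(P[:,:2]-[.532,.218],axis=1)<.055)]
    for _ in range(6):
        A=np.c_[q[:,:2],np.ones(len(q))]
        k=np.linalg.lstsq(A,q[:,2],rcond=None)[0]; r=np.abs(A@k-q[:,2]); q=q[r<max(.0012,2.5*np.median(r))]
    print('tilt',np.arctan(np.hypot(k[0],k[1])),'up',np.arctan2(k[1],k[0]),len(q))
    rect=cv2.minAreaRect((q[:,:2]*1000).astype(np.float32)); print('plate rect',rect, 'z at centre',k@np.r_[np.array(rect[0])/1000,1])
    po=P[(P[:,2]>.0745)&(P[:,2]<.083)&(np.linalg.norm(P[:,:2]-[.48,.165],axis=1)<.04)]
    rect=cv2.minAreaRect((po[:,:2]*1000).astype(np.float32)); print('post rect',rect,po[:,2].mean(),len(po))
    red=near&(im[:,0]>100)&(im[:,1]<50)&(im[:,2]<50)&(W[:,2]>.1)
    p=W[red]; t=p[p[:,2]>np.percentile(p[:,2],95)-.004]
    print('knob top',len(t),t.mean(0),(t.min(0)+t.max(0))/2)
    return k
if __name__=='__main__':
    d=np.load('w2.npz'); im=cv2.cvtColor(cv2.imread('pics/w2.png'),cv2.COLOR_BGR2RGB)
    meas(d['W'],im)
    W=d['W'].reshape(-1,3);i=im.reshape(-1,3).astype(int)
    b=(np.abs(W[:,2]-.010)<.003)&(np.linalg.norm(W[:,:2]-[.51,.195],axis=1)<.13)
    print('base rect',cv2.minAreaRect((W[b][:,:2]*1000).astype(np.float32)),b.sum())
E
python3 meas.py
python3 - <<'E'
import cv2
a=cv2.imread('pics/w2.png')[95:225,195:310]
cv2.imwrite('pics/w2c.png',cv2.resize(a,None,fx=5,fy=4.6,interpolation=cv2.INTER_CUBIC))
E
```

```text
tilt 0.21549252542439204 up -2.3002310595905 1551
plate rect ((541.5222778320312, 211.970703125), (80.38858032226562, 72.32942962646484), 48.4298095703125) z at centre 0.05502879721637567
post rect ((476.6127014160156, 167.1763153076172), (33.82432174682617, 47.08417892456055), 48.210140228271484) 0.07783930428200746 1080
knob top 123 [0.53250845 0.22077621 0.11367351] [0.53255658 0.22083424 0.11371117]
base rect ((517.8517456054688, 204.32049560546875), (154.3181610107422, 99.58830261230469), 48.64265060424805) 3047
```

View pics/w2c.png

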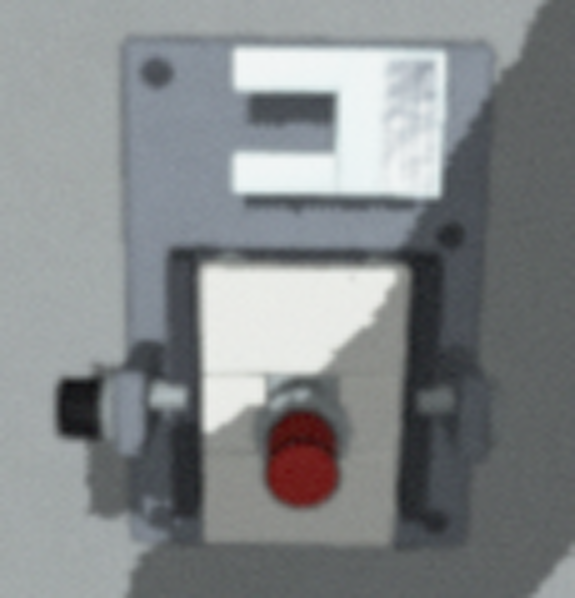

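Run:
```python
from h import *
plan(mk([.5326,.2209,.15],2.42),3,jaw=5)
```

```text
rot [ 0.018  0.    -0.   ] d [ 0.0083  0.01   -0.1004] n 3
[0.006, 0.0, -0.0, 3.347, -0.434, 0.003, 5.0]
[0.006, 0.0, -0.0, 3.347, -0.434, 0.005, 5.0]
[0.006, 0.0, -0.0, 3.347, -0.434, 0.008, 5.0]
```

Emit:
{"name": "step_arm", "arguments": {"increments": [0.006, 0, 0, 3.35, -0.43, 0, 5, 0.006, 0, 0, 3.35, -0.43, 0, 5, 0.006, 0, 0, 3.35, -0.43, 0, 5, 0, 0, 0, 0, 0, 0, 5, 0, 0, 0, 0, 0, 0, 5]}}

```text
time_s: 3.35
eef_pos: [0.5328, 0.2208, 0.1506]
ee_rot: [-0.662, 0.249, 0.662, 0.249]
force: [-0.2, -0.1, -0.3]
opening: 0.0503
```

Run:
```python
from h import *
plan(mk([.5326,.2209,.081],2.42),3,jaw=5)
c,T=shot('wrist','w3.png');W=cloud(c,T)
im=c['pixels'].reshape(-1,3).astype(int);W=W.reshape(-1,3)
red=(im[:,0]>90)&(im[:,1]<50)&(im[:,2]<50)&(W[:,2]>.09)&(np.linalg.norm(W[:,:2]-[.53,.22],axis=1)<.05)
p=W[red]; t=p[p[:,2]>np.percentile(p[:,2],95)-.004]
print(len(t),t.mean(0),(t.min(0)+t.max(0))/2, T[:3,3])
```

```text
rot [ 0.001  0.    -0.   ] d [-0.0002  0.0001 -0.0696] n 3
[0.0, 0.0, -0.0, 2.321, 0.001, 0.007, 5.0]
[0.0, 0.0, -0.0, 2.321, 0.001, 0.007, 5.0]
[0.0, 0.0, -0.0, 2.321, 0.001, 0.007, 5.0]
323 [0.53250143 0.22061868 0.1136832 ] [0.53261075 0.22094069 0.1134053 ] [0.53280524 0.2207822  0.15062198]
```

View pics/w3.png

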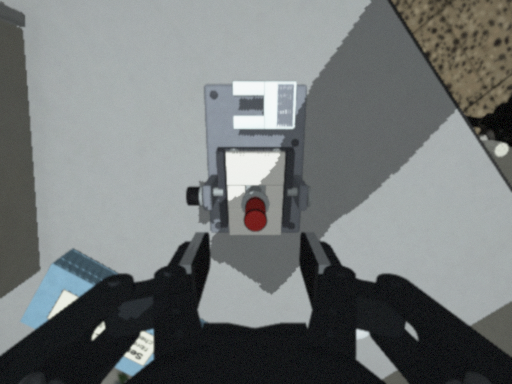

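Knob at (255,215), between the fingers, aligned with the TCP. Descend and close.

Emit:
{"name": "step_arm", "arguments": {"increments": [0, 0, 0, 2.32, 0, 0, 5, 0, 0, 0, 2.32, 0, 0, 5, 0, 0, 0, 2.32, 0, 0, 5, 0, 0, 0, 0, 0, 0, 5, 0, 0, 0, 0, 0, 0, 1.2, 0, 0, 0, 0, 0, 0, 1.2, 0, 0, 0, 0, 0, 0, 1.2, 0, 0, 0, 0, 0, 0, 1.2, 0, 0, 0, 0, 0, 0, 1.2], "squeeze": 40}}

```text
time_s: 4.3
eef_pos: [0.5343, 0.2205, 0.0822]
ee_rot: [0.662, -0.249, -0.661, -0.25]
force: [-1.8, 2.0, 7.1]
opening: 0.0148
```

Emit:
{"name": "step_arm", "arguments": {"increments": [0, 0, 0, -0.5, 0, 0, 1.2, 0, 0, 0, -1, 0, 0, 1.2, 0, 0, 0, -1, 0, 0, 1.2, 0, 0, 0, 0, 0, 0, 1.2]}}

```text
time_s: 4.7
eef_pos: [0.5344, 0.2201, 0.1073]
ee_rot: [0.663, -0.249, -0.661, -0.25]
force: [-0.5, -0.3, -0.4]
opening: 0.0146
```

Run:
```python
from h import *
T=pose();print(T.round(4)); c,T=shot('wrist','w4.png');
```

```text
[[ 3.000e-03 -6.606e-01 -7.507e-01  5.344e-01]
 [ 4.000e-04 -7.507e-01  6.606e-01  2.201e-01]
 [-1.000e+00 -2.300e-03 -2.000e-03  1.073e-01]
 [ 0.000e+00  0.000e+00  0.000e+00  1.000e+00]]
```

View pics/w4.png

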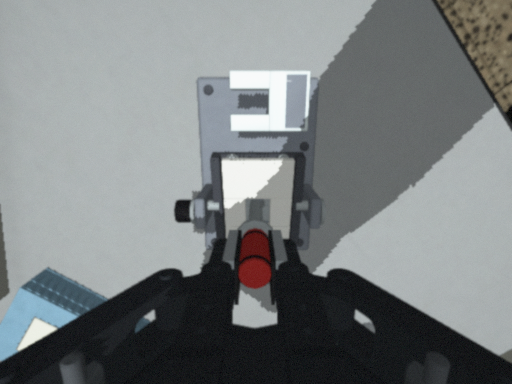

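Emit:
{"name": "step_arm", "arguments": {"increments": [0, 0, 0, -2, 0, 0, 1.2, 0, 0, 0, -2.5, 0, 0, 1.2, 0, 0, 0, -2.5, 0, 0, 1.2, 0, 0, 0, 0, 0, 0, 1.2, 0, 0, 0, 0, 0, 0, 1.2]}}

```text
time_s: 5.25
eef_pos: [0.5335, 0.2199, 0.175]
ee_rot: [0.662, -0.25, -0.661, -0.25]
force: [-0.9, 0.1, -1.3]
opening: 0.0151
```

Run:
```python
from h import *
T=pose();print(T.round(4)); c,T=shot('wrist','w5.png'); W=cloud(c,T).reshape(-1,3);im=c['pixels'].reshape(-1,3).astype(int)
red=(im[:,0]>90)&(im[:,1]<50)&(im[:,2]<50)&(np.linalg.norm(W[:,:2]-[.53,.22],axis=1)<.05)
p=W[red]; t=p[p[:,2]>np.percentile(p[:,2],95)-.004]
print(len(t),t.mean(0),(t.min(0)+t.max(0))/2, T[:3,3])
c,T2=shot('scene','s5.png')
W=cloud(c).reshape(-1,3);im=c['pixels'].reshape(-1,3).astype(int)
m=(np.linalg.norm(W[:,:2]-[.533,.22],axis=1)<.025)&(W[:,2]>.09)
for a,b in [(.09,.1),(.1,.11),(.11,.12),(.12,.13),(.13,.14),(.14,.15),(.15,.16),(.16,.17),(.17,.18),(.18,.2)]:
    k=m&(W[:,2]>=a)&(W[:,2]<b)
    if k.sum(): print(a,k.sum(),W[k].mean(0).round(4),np.median(im[k],0))
cv2.imwrite('pics/s5c.png',cv2.resize(cv2.imread('pics/s5.png')[80:240,120:300],None,fx=4,fy=3.7,interpolation=cv2.INTER_CUBIC))
plan(mk([.481,.1625,T[2,3]],2.42),2,jaw=1.2)
```

```text
[[ 4.000e-04 -6.607e-01 -7.507e-01  5.335e-01]
 [-1.000e-04 -7.507e-01  6.607e-01  2.199e-01]
 [-1.000e+00 -2.000e-04 -3.000e-04  1.750e-01]
 [ 0.000e+00  0.000e+00  0.000e+00  1.000e+00]]
717 [0.53296911 0.21878581 0.20627255] [0.53332834 0.21933945 0.20599403] [0.53350233 0.21988909 0.17502928]
0.1 3 [0.5283 0.2204 0.1072] [100. 100. 100.]
0.11 11 [0.5295 0.219  0.1141] [97. 97. 96.]
0.12 9 [0.5293 0.219  0.1258] [100. 100. 101.]
0.13 9 [0.5297 0.2188 0.1343] [97. 97. 96.]
0.14 8 [0.5285 0.2182 0.1446] [94.5 95.  95. ]
0.15 11 [0.5293 0.2185 0.1552] [100. 100.  99.]
0.16 20 [0.5275 0.217  0.1681] [95.5 92.  91. ]
0.17 22 [0.5276 0.2163 0.1758] [83.  49.  48.5]
0.18 88 [0.5274 0.2161 0.1913] [75. 57. 58.]
rot [-0.     0.001 -0.002] d [-0.0519 -0.0573  0.001 ] n 2
[-0.0, 0.0, -0.001, -0.046, 3.867, 0.057, 1.2]
[-0.0, 0.0, -0.001, -0.049, 3.867, 0.057, 1.2]
```

View pics/s5c.png

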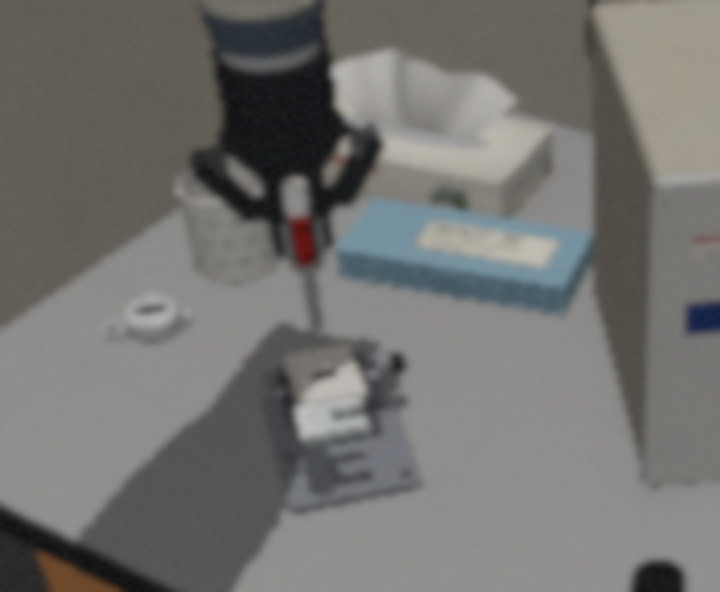

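View pics/w5.png

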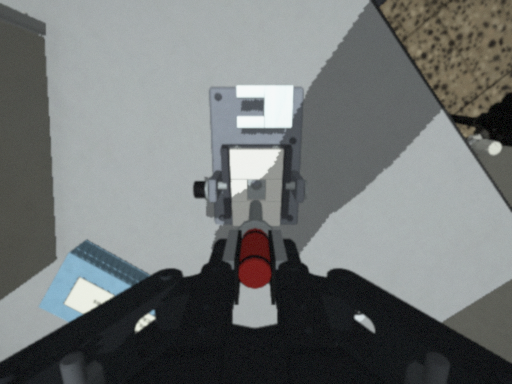

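Emit:
{"name": "step_arm", "arguments": {"increments": [0, 0, 0, 0, 2.5, -0.05, 1.2, 0, 0, 0, 0, 2.7, -0.05, 1.2, 0, 0, 0, 0, 2.5, -0.05, 1.2, 0, 0, 0, 0, 0, 0, 1.2, 0, 0, 0, 0, 0, 0, 1.2, 0, 0, 0, 0, 0, 0, 1.2]}}

```text
time_s: 5.95
eef_pos: [0.4841, 0.1615, 0.1747]
ee_rot: [-0.661, 0.25, 0.662, 0.25]
force: [0.9, 0.6, -1.1]
opening: 0.0146
```

Run:
```python
from h import *
T=pose();print(T.round(4)); c,T=shot('wrist','w6.png'); W=cloud(c,T).reshape(-1,3);im=c['pixels'].reshape(-1,3).astype(int)
red=(im[:,0]>90)&(im[:,1]<50)&(im[:,2]<50)&(np.linalg.norm(W[:,:2]-T[:2,3],axis=1)<.05)
p=W[red]; t=p[p[:,2]>np.percentile(p[:,2],95)-.004]
print(len(t),t.mean(0),(t.min(0)+t.max(0))/2, T[:3,3])
c,T2=shot('top','t6.png')
W=cloud(c).reshape(-1,3)
O=np.array([.5326,.2210]);psi=-2.293
print('tcp in notch frame', (np.array([[np.cos(psi),np.sin(psi)],[-np.sin(psi),np.cos(psi)]])@(T[:2,3]-O))-[.078,0])
c,T2=shot('scene','s6.png')
cv2.imwrite('pics/s6c.png',cv2.resize(cv2.imread('pics/s6.png')[80:240,120:300],None,fx=4,fy=3.7,interpolation=cv2.INTER_CUBIC))
W=cloud(c).reshape(-1,3)
m=(np.linalg.norm(W[:,:2]-T[:2,3],axis=1)<.015)&(W[:,2]>.09)
for a in np.arange(.09,.2,.01):
    k=m&(W[:,2]>=a)&(W[:,2]<a+.01)
    if k.sum(): print(a,k.sum(),W[k].mean(0).round(4))
```

```text
[[-4.000e-04 -6.605e-01 -7.508e-01  4.841e-01]
 [ 1.000e-04 -7.508e-01  6.605e-01  1.615e-01]
 [-1.000e+00  2.000e-04  3.000e-04  1.747e-01]
 [ 0.000e+00  0.000e+00  0.000e+00  1.000e+00]]
716 [0.48361764 0.16041353 0.20599714] [0.48406909 0.16091885 0.20581775] [0.48412233 0.1615049  0.17474494]
tcp in notch frame [-0.00131213  0.00295337]
0.09999999999999999 5 [0.4801 0.1632 0.1071]
0.10999999999999999 11 [0.4811 0.1609 0.1149]
0.11999999999999998 8 [0.4811 0.1598 0.1249]
0.12999999999999998 11 [0.4802 0.1607 0.1354]
0.13999999999999996 11 [0.4807 0.1608 0.1454]
0.14999999999999997 10 [0.4805 0.161  0.1561]
0.15999999999999998 17 [0.4786 0.1591 0.1685]
0.16999999999999996 24 [0.4795 0.158  0.175 ]
0.17999999999999994 25 [0.4804 0.156  0.1853]
0.18999999999999995 30 [0.4806 0.1558 0.1954]
0.19999999999999996 39 [0.482  0.1589 0.2057]
```

View pics/s6c.png

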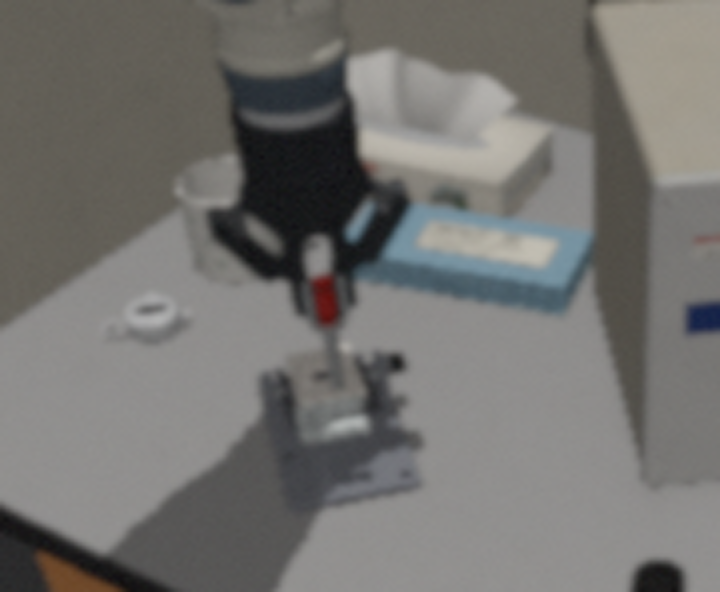

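View pics/w6.png

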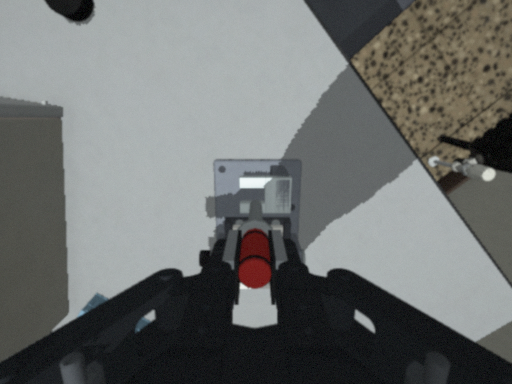

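Emit:
{"name": "step_arm", "arguments": {"increments": [0, 0, 0, 0.8, 0.1, 0, 1.2, 0, 0, 0, 1, 0, 0, 1.2, 0, 0, 0, 1, 0, 0, 1.2, 0, 0, 0, 1, 0, 0, 1.2, 0, 0, 0, 0, 0, 0, 1.2]}}

```text
time_s: 6.6
eef_pos: [0.4822, 0.1603, 0.1354]
ee_rot: [-0.661, 0.25, 0.662, 0.249]
force: [-0.5, -0.2, -0.6]
opening: 0.0148
```

Run:
```python
from h import *
print(pose()[:3,3].round(4))
c,T=shot('wrist','w7.png')
cv2.imwrite('pics/w7c.png',cv2.resize(cv2.imread('pics/w7.png')[140:290,190:320],None,fx=5,fy=3.9,interpolation=cv2.INTER_CUBIC))
```

```text
[0.4822 0.1603 0.1354]
```

View pics/w7c.png

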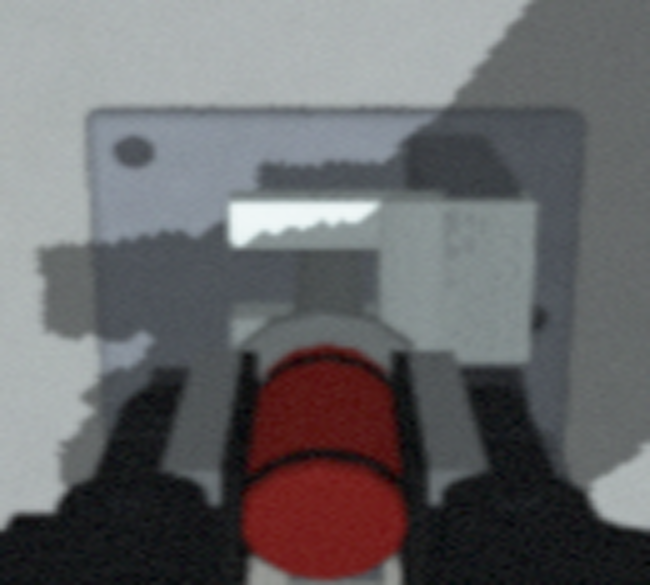

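Emit:
{"name": "step_arm", "arguments": {"increments": [0, 0, 0, 1.2, 0, 0, 1.2, 0, 0, 0, 1.2, 0, 0, 1.2, 0, 0, 0, 1.2, 0, 0, 1.2, 0, 0, 0, 0.6, 0, 0, 1.2, 0, 0, 0, 0, 0, 0, 1.2]}}

```text
time_s: 7.15
eef_pos: [0.4825, 0.1603, 0.094]
ee_rot: [-0.661, 0.25, 0.662, 0.249]
force: [0.1, -0.6, 0.4]
opening: 0.0147
```

Emit:
{"name": "step_arm", "arguments": {"increments": [0, 0, 0, 0.2, 0, 0, 1.2, 0, 0, 0, 0.1, 0, 0, 1.2, 0, 0, 0, 0, 0, 0, 1.2]}}

```text
time_s: 7.45
eef_pos: [0.4832, 0.1605, 0.0924]
ee_rot: [0.662, -0.25, -0.661, -0.25]
force: [0.4, -0.1, -0.8]
opening: 0.0147
```

Emit:
{"name": "step_arm", "arguments": {"increments": [0, 0, 0, 0.15, 0, 0, 1.2, 0, 0, 0, 0.1, 0, 0, 1.2, 0, 0, 0, 0, 0, 0, 1.2]}}

```text
time_s: 7.75
eef_pos: [0.483, 0.1604, 0.0896]
ee_rot: [-0.662, 0.25, 0.662, 0.25]
force: [-0.1, 0.1, -1.0]
opening: 0.0147
```

Emit:
{"name": "step_arm", "arguments": {"increments": [0, 0, 0, 0.1, 0, 0, 1.2, 0, 0, 0, 0, 0, 0, 1.2, 0, 0, 0, 0.05, 0, 0, 1.2, 0, 0, 0, 0, 0, 0, 1.2]}}

```text
time_s: 8.15
eef_pos: [0.4831, 0.1604, 0.0884]
ee_rot: [0.662, -0.25, -0.662, -0.25]
force: [0.2, -0.4, 2.4]
opening: 0.0148
```

Emit:
{"name": "step_arm", "arguments": {"increments": [0, 0, 0, 0, 0, 0, 2.2, 0, 0, 0, 0, 0, 0, 3, 0, 0, 0, 0, 0, 0, 4.5, 0, 0, 0, 0, 0, 0, 4.5]}}

```text
time_s: 8.55
eef_pos: [0.4831, 0.1604, 0.0882]
ee_rot: [-0.662, 0.25, 0.662, 0.25]
force: [-0.6, 0.1, -0.6]
opening: 0.045
```

Run:
```python
from h import *
print(pose()[:3,3].round(4))
c,T=shot('wrist','w8.png');W=cloud(c,T).reshape(-1,3);im=c['pixels'].reshape(-1,3).astype(int)
red=(im[:,0]>90)&(im[:,1]<50)&(im[:,2]<50)&(np.linalg.norm(W[:,:2]-T[:2,3],axis=1)<.05)
p=W[red]; t=p[p[:,2]>np.percentile(p[:,2],95)-.004]
print(len(t),t.mean(0),(t.min(0)+t.max(0))/2)
```

```text
[0.4831 0.1604 0.0882]
733 [0.48229349 0.15943818 0.11961088] [0.48254284 0.15978802 0.11973783]
```

View pics/w8.png

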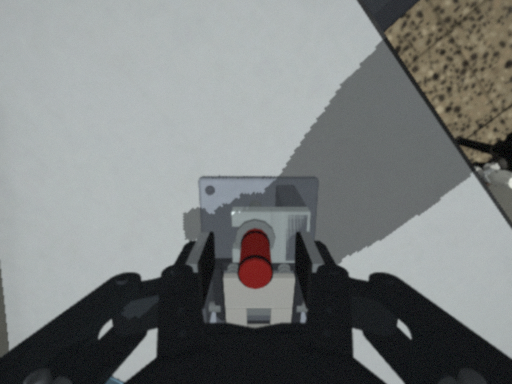

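Emit:
{"name": "step_arm", "arguments": {"increments": [0, 0, 0, -2, 0, 0, 4.5, 0, 0, 0, -4, 0, 0, 4.5, 0, 0, 0, -4, 0, 0, 6, 0, 0, 0, -4, 0, 0, 6, 0, 0, 0, -1.5, 0, 0, 6, 0, 0, 0, 0, 0, 0, 6]}}

```text
time_s: 9.2
eef_pos: [0.484, 0.1606, 0.2456]
ee_rot: [0.663, -0.249, -0.66, -0.25]
force: [0.8, 0.6, -0.4]
opening: 0.0598
```

Run:
```python
from h import *
W=np.load('top1.npy').reshape(-1,3)
m=(W[:,2]>.2)&(W[:,2]<.35)&(W[:,0]>.3)&(W[:,1]<.2)&(W[:,1]>-.35)
p=W[m]; i=np.argmin(p[:,0]); print('cab nearest',p[i], 'bbox',p.min(0),p.max(0))
r=cv2.minAreaRect((p[:,:2]*1000).astype(np.float32)); print(cv2.boxPoints(r))
for n in ['top','scene']:
    W=np.load(n+'1.npy').reshape(-1,3)
    im=cv2.cvtColor(cv2.imread(f'pics/{n}1.png'),cv2.COLOR_BGR2RGB).reshape(-1,3).astype(int)
    m=(np.linalg.norm(W[:,:2]-[.459,-.252],axis=1)<.06)&((W[:,2]>.003))
    r=cv2.minAreaRect((W[m][:,:2]*1000).astype(np.float32)); print(n,r,m.sum())
T=pose();print(T[:3,3]);
plan(mk([.44,-.252,.22],1.3),10,jaw=6)
```

```text
cab nearest [ 0.58261337 -0.03113376  0.24462786] bbox [ 0.58261337 -0.3499876   0.20003149] [1.04560942 0.19987518 0.34999367]
[[ 582.2158  -349.41425]
 [1045.1879  -349.9923 ]
 [1045.8744   199.8692 ]
 [ 582.90234  200.44727]]
top ((457.4150085449219, -251.73362731933594), (113.14476776123047, 115.5400390625), 52.5363883972168) 410
scene ((455.7071838378906, -251.39840698242188), (93.19601440429688, 104.80538177490234), 75.5595932006836) 408
[0.48404476 0.160603   0.24564058]
rot [ 1.12e+00 -1.00e-03  5.00e-03] d [-0.044  -0.4126 -0.0256] n 10
[0.112, -0.0, 0.0, 0.251, 3.389, -2.394, 6.0]
[0.112, -0.0, 0.0, 0.251, 3.101, -2.758, 6.0]
[0.112, -0.0, 0.0, 0.251, 2.773, -3.087, 6.0]
[0.112, -0.0, 0.0, 0.251, 2.411, -3.378, 6.0]
[0.112, -0.0, 0.0, 0.251, 2.018, -3.626, 6.0]
[0.112, -0.0, 0.0, 0.251, 1.6, -3.829, 6.0]
[0.112, -0.0, 0.0, 0.251, 1.162, -3.984, 6.0]
[0.112, -0.0, 0.0, 0.251, 0.71, -4.089, 6.0]
[0.112, -0.0, 0.0, 0.251, 0.248, -4.142, 6.0]
[0.112, -0.0, 0.0, 0.251, -0.216, -4.144, 6.0]
```

Run:
```python
from h import *
plan(mk([.45,-.252,.2],1.25),10,jaw=6)
```

```text
rot [ 1.17e+00 -1.00e-03  5.00e-03] d [-0.034  -0.4126 -0.0456] n 10
[0.117, -0.0, 0.0, 0.452, 3.324, -2.469, 6.0]
[0.117, -0.0, 0.0, 0.452, 3.013, -2.84, 6.0]
[0.117, -0.0, 0.0, 0.452, 2.661, -3.172, 6.0]
[0.117, -0.0, 0.0, 0.452, 2.273, -3.461, 6.0]
[0.117, -0.0, 0.0, 0.452, 1.853, -3.703, 6.0]
[0.117, -0.0, 0.0, 0.452, 1.408, -3.894, 6.0]
[0.117, -0.0, 0.0, 0.452, 0.944, -4.031, 6.0]
[0.117, -0.0, 0.0, 0.452, 0.467, -4.114, 6.0]
[0.117, -0.0, 0.0, 0.452, -0.016, -4.141, 6.0]
[0.117, -0.0, 0.0, 0.452, -0.5, -4.11, 6.0]
```

Emit:
{"name": "step_arm", "arguments": {"increments": [0.117, 0, 0, 0.45, 3.32, -2.47, 6, 0.117, 0, 0, 0.45, 3.01, -2.84, 6, 0.117, 0, 0, 0.45, 2.66, -3.17, 6, 0.117, 0, 0, 0.45, 2.27, -3.46, 6, 0.117, 0, 0, 0.45, 1.85, -3.7, 6, 0.117, 0, 0, 0.45, 1.41, -3.89, 6, 0.117, 0, 0, 0.45, 0.94, -4.03, 6, 0.117, 0, 0, 0.45, 0.47, -4.11, 6, 0.117, 0, 0, 0.45, 0, -4.14, 6, 0.117, 0, 0, 0.45, -0.5, -4.11, 6]}}

```text
time_s: 10.2
eef_pos: [0.4478, -0.2533, 0.1967]
ee_rot: [-0.412, 0.575, 0.413, 0.574]
force: [1.0, 0.1, 0.2]
opening: 0.0599
```

Emit:
{"name": "step_arm", "arguments": {"increments": [0, 0, 0, 0, 0, 0, 6, 0, 0, 0, 0, 0, 0, 6]}}

```text
time_s: 10.4
eef_pos: [0.448, -0.2524, 0.1967]
ee_rot: [-0.412, 0.574, 0.414, 0.574]
force: [-0.0, 0.8, 0.2]
opening: 0.0602
```

Run:
```python
from h import *
T=pose();print(T.round(4)); c,T=shot('wrist','w9.png'); W=cloud(c,T);np.savez('w9.npz',W=W,T=T)
W=W.reshape(-1,3);im=c['pixels'].reshape(-1,3).astype(int)
near=np.linalg.norm(W[:,:2]-[.459,-.252],axis=1)<.065
b=near&(im[:,2]>60)&(im[:,2]>2*im[:,0])&(W[:,2]>.034)
print('fin top',cv2.minAreaRect((W[b][:,:2]*1000).astype(np.float32)),b.sum(),W[b].mean(0))
f=near&(W[:,2]>.003)
print('frame',cv2.minAreaRect((W[f][:,:2]*1000).astype(np.float32)),f.sum())
f=near&(W[:,2]>.003)&(W[:,2]<.0075)
print('frame',cv2.minAreaRect((W[f][:,:2]*1000).astype(np.float32)),f.sum(),np.percentile(W[f][:,2],[5,50,95]))
```

```text
[[-0.002  -0.9485  0.3166  0.448 ]
 [ 0.0018  0.3166  0.9485 -0.2524]
 [-1.      0.0025  0.0011  0.1967]
 [ 0.      0.      0.      1.    ]]
fin top ((459.2039794921875, -251.67855834960938), (11.33637523651123, 27.498920440673828), 71.46753692626953) 233 [ 0.45822706 -0.25183376  0.03834549]
frame ((458.923583984375, -254.84544372558594), (124.54796600341797, 79.97347259521484), 67.04899597167969) 40729
frame ((460.3183288574219, -252.6422119140625), (31.9566650390625, 79.7022705078125), 69.31925201416016) 1216 [0.0039021  0.00523292 0.00681778]
```

View pics/w9.png

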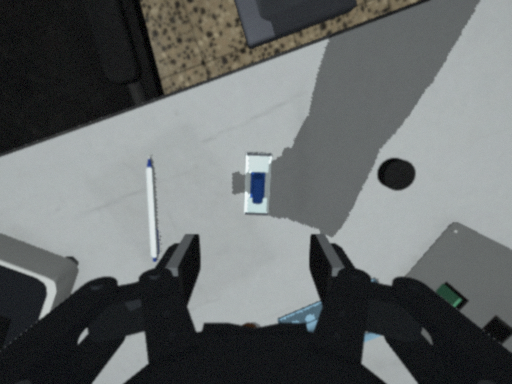

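Run:
```python
from h import *
plan(mk([.4598,-.2520,.06],1.22),4,jaw=4.5)
```

```text
rot [ 0.03   0.001 -0.002] d [ 0.0116 -0.0004 -0.1371] n 4
[0.008, 0.0, -0.0, 3.428, -0.284, 0.078, 4.5]
[0.008, 0.0, -0.0, 3.428, -0.283, 0.08, 4.5]
[0.008, 0.0, -0.0, 3.428, -0.283, 0.082, 4.5]
[0.008, 0.0, -0.0, 3.428, -0.282, 0.085, 4.5]
```

Emit:
{"name": "step_arm", "arguments": {"increments": [0.008, 0, 0, 3.43, -0.28, 0.08, 4.5, 0.008, 0, 0, 3.43, -0.28, 0.08, 4.5, 0.008, 0, 0, 3.43, -0.28, 0.08, 4.5, 0.006, 0, 0, 3.43, -0.28, 0.08, 4.5, 0, 0, 0, 0, 0, 0, 4.5, 0, 0, 0, 0, 0, 0, 4.5]}}

```text
time_s: 11.05
eef_pos: [0.4604, -0.2515, 0.0615]
ee_rot: [-0.405, 0.579, 0.406, 0.579]
force: [0.1, -0.5, 1.4]
opening: 0.0451
```

Run:
```python
from h import *
T=pose();print(T.round(4)); c,T=shot('wrist','w10.png'); W=cloud(c,T)
W=W.reshape(-1,3);im=c['pixels'].reshape(-1,3).astype(int)
near=np.linalg.norm(W[:,:2]-[.459,-.252],axis=1)<.065
b=near&(im[:,2]>60)&(im[:,2]>2*im[:,0])&(W[:,2]>.036)&(W[:,2]<.042)
print('fin top',cv2.minAreaRect((W[b][:,:2]*1000).astype(np.float32)),b.sum(),W[b].mean(0))
f=near&(W[:,2]>.003)&(W[:,2]<.0075)
print('frame',cv2.minAreaRect((W[f][:,:2]*1000).astype(np.float32)),f.sum(),np.percentile(W[f][:,2],[5,50,95]))
```

```text
[[-7.000e-04 -9.398e-01  3.417e-01  4.604e-01]
 [ 7.000e-04  3.417e-01  9.398e-01 -2.515e-01]
 [-1.000e+00  9.000e-04  4.000e-04  6.150e-02]
 [ 0.000e+00  0.000e+00  0.000e+00  1.000e+00]]
fin top ((459.6535949707031, -252.17245483398438), (11.671377182006836, 28.813079833984375), 69.33450317382812) 694 [ 0.45864476 -0.25200631  0.03843257]
frame ((460.39788818359375, -252.6320343017578), (32.037193298339844, 80.25474548339844), 69.29557800292969) 3040 [0.00400756 0.00520941 0.00680971]
```

View pics/w10.png

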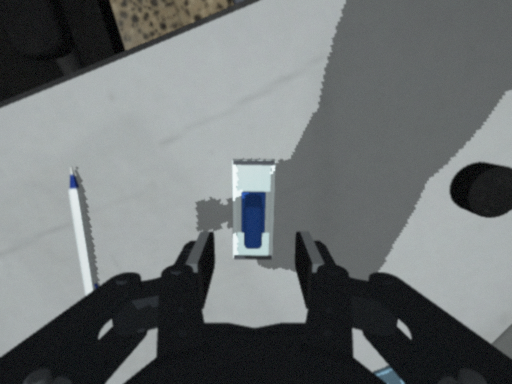

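Emit:
{"name": "step_arm", "arguments": {"increments": [0.012, 0, 0, 2, 0, -0.09, 4.5, 0, 0, 0, 2, 0, 0, 4.5, 0, 0, 0, 1.2, 0, 0, 4.5, 0, 0, 0, 0, 0, 0, 4.5, 0, 0, 0, 0, 0, 0, 3, 0, 0, 0, 0, 0, 0, 2, 0, 0, 0, 0, 0, 0, 0.9, 0, 0, 0, 0, 0, 0, 0.9, 0, 0, 0, 0, 0, 0, 0.9, 0, 0, 0, 0, 0, 0, 0.9], "squeeze": 60}}

```text
time_s: 12.1
eef_pos: [0.4607, -0.2539, 0.0101]
ee_rot: [-0.402, 0.582, 0.401, 0.582]
force: [-0.5, 0.8, 6.7]
opening: 0.0109
```

Emit:
{"name": "step_arm", "arguments": {"increments": [0, 0, 0, -0.5, 0, 0, 0.9, 0, 0, 0, -1.5, 0, 0, 0.9, 0, 0, 0, -3, 0, 0, 0.9, 0, 0, 0, -4, 0, 0, 0.9, 0, 0, 0, -4, 0, 0, 0.9, 0, 0, 0, -4, 0, 0, 0.9, 0, 0, 0, 0, 0, 0, 0.9, 0, 0, 0, 0, 0, 0, 0.9]}}

```text
time_s: 12.9
eef_pos: [0.4603, -0.2536, 0.18]
ee_rot: [-0.402, 0.582, 0.401, 0.582]
force: [-0.4, 1.3, -0.3]
opening: 0.0109
```

```bash
cat > inhand.py <<'E'
from h import *
def inhand(fn):
    c,T=shot('wrist',fn); W=cloud(c,T)
    P=((W.reshape(-1,3)-T[:3,3])@T[:3,:3]); im=c['pixels'].reshape(-1,3).astype(int)
    bl=(im[:,2]>60)&(im[:,2]>2*im[:,0])&(np.abs(P[:,1])<.03)&(np.abs(P[:,2])<.02)&(np.abs(P[:,0])<.05)
    q=P[bl]; print('fin',bl.sum(),q.min(0).round(4),q.max(0).round(4))
    if bl.sum()>20:
        top=q[q[:,0]<np.percentile(q[:,0],10)+.002]; print('fin top x',np.median(top[:,0]),cv2.minAreaRect((top[:,1:]*1000).astype(np.float32)))
    # frame top plane expected at x~+.004 
    fr=(np.abs(P[:,1])<.05)&(np.abs(P[:,2])<.024)&(np.abs(P[:,0]-.005)<.012)&~bl&(im.min(1)>60)
    fr&=P[:,1]>.013
    q=P[fr]
    for _ in range(6):
        A=np.c_[q[:,1:],np.ones(len(q))];k=np.linalg.lstsq(A,q[:,0],rcond=None)[0];r=np.abs(A@k-q[:,0]);q=q[r<max(.0012,2.5*np.median(r))]
    print('frame n',len(q),'x=a*y+b*z+c',k.round(4),q.min(0).round(4),q.max(0).round(4), cv2.minAreaRect((q[:,1:]*1000).astype(np.float32)))
    return c,T
E
python3 - <<'E'
from inhand import *
print(pose().round(4)); inhand('w11.png')
E
```

```text
[[ 1.700e-03 -9.349e-01  3.549e-01  4.603e-01]
 [-1.400e-03  3.549e-01  9.349e-01 -2.536e-01]
 [-1.000e+00 -2.100e-03 -7.000e-04  1.800e-01]
 [ 0.000e+00  0.000e+00  0.000e+00  1.000e+00]]
fin 1995 [-0.0303 -0.0136 -0.0081] [0.004  0.017  0.0084]
fin top x -0.028387990858281375 ((1.0132074356079102, 0.28949785232543945), (29.072282791137695, 11.036282539367676), 0.6475862264633179)
frame n 2169 x=a*y+b*z+c [-0.0095  0.0016  0.0051] [ 0.0037  0.013  -0.0157] [0.0061 0.0407 0.0161] ((26.879013061523438, 0.2087240219116211), (31.853084564208984, 27.683027267456055), 89.9566879272461)
```

View pics/w11.png

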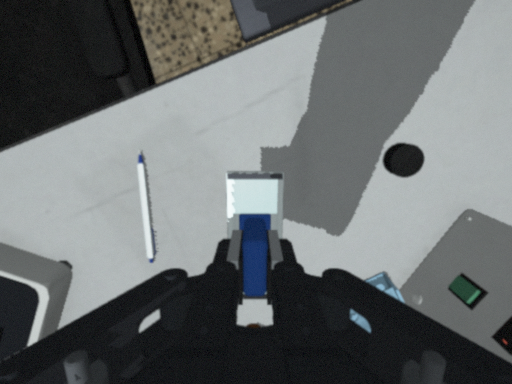

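```bash
cat >> h.py <<'E'
O=np.array([.5326,.2210]);PSI=-2.293
def face(tilt,psi=PSI,C=None):
    C=np.r_[O,.055] if C is None else C
    ex=np.array([np.cos(psi)*np.cos(tilt),np.sin(psi)*np.cos(tilt),np.sin(tilt)])
    n=np.array([-np.sin(tilt)*np.cos(psi),-np.sin(tilt)*np.sin(psi),np.cos(tilt)])
    ey=np.cross(n,ex)
    F=np.eye(4);F[:3,:3]=np.stack([ex,ey,n],1);F[:3,3]=C;return F
def target(h,tilt,off=(.0103,.0008,.0002)):
    F=face(tilt);T=np.eye(4);T[:3,:3]=np.stack([-F[:3,2],F[:3,0],-F[:3,1]],1)
    T[:3,3]=F[:3,3]+h*F[:3,2]-T[:3,:3]@np.array(off);return T
E
python3 - <<'E'
from h import *
A=mk([.43,-.04,.20],1.75); plan(A,6,jaw=.9)
H=target(.08,.206);print(H.round(4))
plan(H,8,T0=A,jaw=.9)
E
```

```text
rot [-0.542  0.    -0.   ] d [-0.0298  0.2133  0.0212] n 6
[-0.09, 0.0, -0.0, -0.353, 1.725, 3.147, 0.9]
[-0.09, 0.0, -0.0, -0.353, 1.436, 3.289, 0.9]
[-0.09, 0.0, -0.0, -0.353, 1.134, 3.405, 0.9]
[-0.09, 0.0, -0.0, -0.353, 0.824, 3.493, 0.9]
[-0.09, 0.0, -0.0, -0.353, 0.506, 3.553, 0.9]
[-0.09, 0.0, -0.0, -0.353, 0.185, 3.584, 0.9]
[[-0.1352 -0.6471 -0.7504  0.5455]
 [-0.1535 -0.7345  0.661   0.2353]
 [-0.9789  0.2045  0.      0.1432]
 [ 0.      0.      0.      1.    ]]
rot [-0.667  0.069  0.198] d [ 0.1155  0.2753 -0.0568] n 8
[-0.083, 0.009, 0.025, 0.71, -2.034, 3.129, 0.9]
[-0.083, 0.009, 0.025, 0.628, -2.303, 2.955, 0.9]
[-0.083, 0.009, 0.025, 0.542, -2.555, 2.758, 0.9]
[-0.083, 0.009, 0.025, 0.451, -2.788, 2.541, 0.9]
[-0.083, 0.009, 0.025, 0.357, -2.999, 2.304, 0.9]
[-0.083, 0.009, 0.025, 0.26, -3.187, 2.05, 0.9]
[-0.083, 0.009, 0.025, 0.161, -3.352, 1.781, 0.9]
[-0.083, 0.009, 0.025, 0.06, -3.491, 1.498, 0.9]
```

Emit:
{"name": "step_arm", "arguments": {"increments": [-0.09, 0, 0, -0.35, 1.73, 3.15, 0.9, -0.09, 0, 0, -0.35, 1.44, 3.29, 0.9, -0.09, 0, 0, -0.35, 1.13, 3.41, 0.9, -0.09, 0, 0, -0.35, 0.82, 3.49, 0.9, -0.09, 0, 0, -0.35, 0.51, 3.55, 0.9, -0.09, 0, 0, -0.35, 0.19, 3.58, 0.9]}}

```text
time_s: 13.55
eef_pos: [0.4291, -0.0387, 0.1988]
ee_rot: [-0.542, 0.453, 0.544, 0.453]
force: [0.9, 0.2, -0.8]
opening: 0.011
```

Run:
```python
from h import *
T=pose();print(T[:3,3])
H=target(.11,.206);print(H.round(4))
plan(H,8,jaw=.9)
```

```text
[ 0.42906741 -0.03871892  0.19875651]
[[-0.1352 -0.6471 -0.7504  0.5495]
 [-0.1535 -0.7345  0.661   0.2399]
 [-0.9789  0.2045  0.      0.1726]
 [ 0.      0.      0.      1.    ]]
rot [-0.665  0.071  0.196] d [ 0.1205  0.2786 -0.0262] n 8
[-0.083, 0.009, 0.025, 0.326, -2.108, 3.156, 0.9]
[-0.083, 0.009, 0.025, 0.242, -2.369, 2.972, 0.9]
[-0.083, 0.009, 0.025, 0.154, -2.612, 2.767, 0.9]
[-0.083, 0.009, 0.025, 0.062, -2.836, 2.542, 0.9]
[-0.083, 0.009, 0.025, -0.033, -3.037, 2.298, 0.9]
[-0.083, 0.009, 0.025, -0.131, -3.215, 2.038, 0.9]
[-0.083, 0.009, 0.025, -0.23, -3.368, 1.763, 0.9]
[-0.083, 0.009, 0.025, -0.331, -3.496, 1.475, 0.9]
```

Emit:
{"name": "step_arm", "arguments": {"increments": [-0.083, 0.009, 0.025, 0.33, -2.11, 3.16, 0.9, -0.083, 0.009, 0.025, 0.24, -2.37, 2.97, 0.9, -0.083, 0.009, 0.025, 0.15, -2.61, 2.77, 0.9, -0.083, 0.009, 0.025, 0.06, -2.84, 2.54, 0.9, -0.083, 0.009, 0.025, -0.03, -3.04, 2.3, 0.9, -0.083, 0.009, 0.025, -0.13, -3.22, 2.04, 0.9, -0.083, 0.009, 0.025, -0.23, -3.37, 1.76, 0.9, -0.083, 0.009, 0.025, -0.33, -3.5, 1.48, 0.9, 0, 0, 0, 0, 0, 0, 0.9, 0, 0, 0, 0, 0, 0, 0.9]}}

```text
time_s: 14.55
eef_pos: [0.5512, 0.2388, 0.1715]
ee_rot: [-0.631, 0.32, 0.684, 0.179]
force: [-0.1, -0.2, -1.0]
opening: 0.0109
```

Run:
```python
from h import *
from inhand import inhand
import meas
T=pose();print(T.round(4))
H=target(.11,.206);plan(H,1,jaw=.9)
c,T=inhand('w12.png')
W=cloud(c,T)
try: meas.meas(W,c['pixels'])
except Exception as e: print(e)
c,T2=shot('scene','s12.png')
cv2.imwrite('pics/s12c.png',cv2.resize(cv2.imread('pics/s12.png')[80:240,120:300],None,fx=4,fy=3.7,interpolation=cv2.INTER_CUBIC))
```

```text
[[-1.393e-01 -6.488e-01 -7.481e-01  5.512e-01]
 [-1.580e-01 -7.312e-01  6.636e-01  2.388e-01]
 [-9.776e-01  2.106e-01 -7.000e-04  1.715e-01]
 [ 0.000e+00  0.000e+00  0.000e+00  1.000e+00]]
rot [-0.004  0.    -0.006] d [-0.0017  0.0011  0.0011] n 1
[-0.004, 0.0, -0.006, -0.104, 0.052, 0.197, 0.9]
fin 2002 [-0.0312 -0.0138 -0.0084] [0.0042 0.0172 0.008 ]
fin top x -0.02839952157909053 ((1.3555879592895508, -0.1351456642150879), (11.41019058227539, 29.465932846069336), 89.46273040771484)
frame n 2241 x=a*y+b*z+c [-0.0264 -0.0029  0.0055] [ 0.0034  0.0131 -0.0161] [0.0062 0.0409 0.0157] ((27.012880325317383, -0.20451068878173828), (27.777494430541992, 31.840354919433594), 0.19795173406600952)
tilt 0.20332168459421188 up -2.28408929928907 1171
plate rect ((525.1421508789062, 192.65953063964844), (33.25996780395508, 79.91324615478516), 62.05103302001953) z at centre 0.06078295404101214
post rect ((476.658935546875, 167.2819061279297), (33.40217208862305, 46.17769241333008), 48.211856842041016) 0.07823251659769227 1413
knob top 26 [0.4872919  0.16480142 0.11924553] [0.48572436 0.16350711 0.11903711]
```

View pics/w12.png

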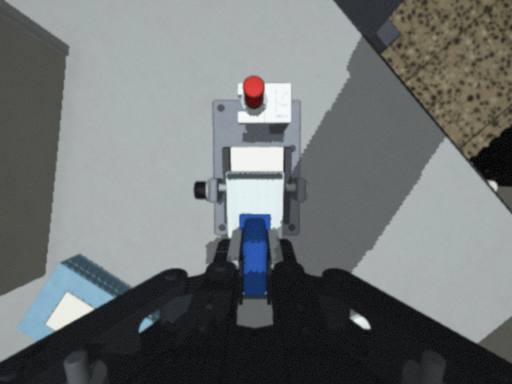

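View pics/s12c.png

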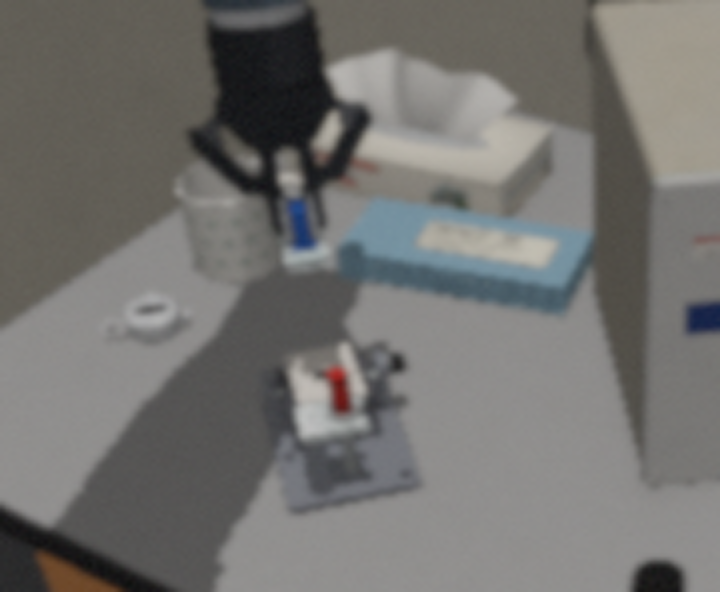

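Run:
```python
from h import *
def fit(q,tol=.0012):
    for _ in range(8):
        m=q.mean(0);u,s,v=np.linalg.svd(q-m,full_matrices=False);n=v[2];r=np.abs((q-m)@n);q=q[r<max(tol,2.5*np.median(r))]
    n=n*np.sign(n[2]);return n,q
F=face(.21)
for i in range(3):
    c,T=shot('wrist',f'w13_{i}.png');W=cloud(c,T).reshape(-1,3);im=c['pixels'].reshape(-1,3).astype(int)
    P=(W-T[:3,3])@T[:3,:3]
    for nm,lo,hi in [('all',.014,.039),('glassmid',.017,.036)]:
        m=(P[:,1]>lo)&(P[:,1]<hi)&(np.abs(P[:,2])<.015)&(np.abs(P[:,0]-.005)<.006)
        n,q=fit(P[m]*[1,1,1]); n=n if n[0]<0 else -n; print(nm,m.sum(),'tool n',n.round(4), 'res',np.std((q-q.mean(0))@n))
        nw=T[:3,:3]@n; print('  world tilt',np.arccos(nw[2]),'stage-frame',(F[:3,:3].T@nw).round(4))
    # plate uphill part, stage frame
    S=(W-F[:3,3])@F[:3,:3]
    m=(np.abs(S[:,0])<.042)&(np.abs(S[:,1])<.023)&(np.abs(S[:,2])<.004)&(im.min(1)>80)
    n,q=fit(W[m]); print('plate',m.sum(),'tilt',np.arccos(n[2]),(F[:3,:3].T@n).round(4), S[m][:,0].min(),S[m][:,0].max(),'z',np.median(S[m][:,2]))
    m=(np.abs(W[:,2])<.005)&(np.abs(W[:,0]-.45)<.15)&(np.abs(W[:,1]-.15)<.2)
    n,q=fit(W[m]); print('desk',n.round(4),np.median(q[:,2]))
d=np.load('w2.npz');W=d['W'].reshape(-1,3);S=(W-F[:3,3])@F[:3,:3]
m=(np.abs(S[:,0])<.040)&(np.abs(S[:,1])<.023)&(np.abs(S[:,2])<.004)
n,q=fit(W[m]); print('w2 plate',m.sum(),'tilt',np.arccos(n[2]),(F[:3,:3].T@n).round(4),S[m][:,0].min(),'z',np.median(S[m][:,2]))
```

```text
all 2329 tool n [-0.9998 -0.0211 -0.0021] res 0.0005409451402507416
  world tilt 0.23125088068479047 stage-frame [-0.0212  0.0016  0.9998]
glassmid 1775 tool n [-1.0e+00 -6.0e-04 -2.3e-03] res 0.000535341628488436
  world tilt 0.21078958823303326 stage-frame [-8.0e-04  1.6e-03  1.0e+00]
plate 1097 tilt 0.21147718109300775 [-1.5e-03  8.0e-04  1.0e+00] 0.01999681690518899 0.041563837230063294 z 0.00016044027455738028
desk [8.e-04 3.e-04 1.e+00] -5.246100538314202e-05
all 2326 tool n [-0.9998 -0.0177  0.0016] res 0.0005272401187264872
  world tilt 0.22708439848365747 stage-frame [-0.0171 -0.0025  0.9999]
glassmid 1768 tool n [-1.     -0.0021  0.0019] res 0.0005327696957838437
  world tilt 0.21149829588820487 stage-frame [-0.0015 -0.0029  1.    ]
plate 1098 tilt 0.2123744296053927 [-2.4e-03 -4.0e-04  1.0e+00] 0.019923921679566317 0.04158697934113071 z 0.0001468789936949137
desk [9.e-04 4.e-04 1.e+00] -6.732284093949326e-05
all 2329 tool n [-0.9998 -0.021   0.0038] res 0.0005538638617893702
  world tilt 0.22978251061572685 stage-frame [-0.0197 -0.005   0.9998]
glassmid 1777 tool n [-1.      0.0011  0.0024] res 0.0005412528270374674
  world tilt 0.20767640383468447 stage-frame [ 0.0024 -0.0036  1.    ]
plate 1097 tilt 0.21636579127617753 [-0.0064  0.0022  1.    ] 0.019903243075184703 0.04168016362896628 z 0.00014820633098428217
desk [9.e-04 3.e-04 1.e+00] -7.16837894368938e-05
w2 plate 1636 tilt 0.21579491796199773 [-5.8e-03  2.0e-04  1.0e+00] -0.03980969165880599 z -7.58710140830034e-05
```

Run:
```python
from h import *
plan(target(.012,.213,(.0103,.0009,0)),5,jaw=.9)
```

```text
rot [-0.007 -0.001  0.005] d [-0.0153 -0.0119 -0.0978] n 5
[-0.001, -0.0, 0.001, 1.991, -0.031, 0.074, 0.9]
[-0.001, -0.0, 0.001, 1.991, -0.033, 0.074, 0.9]
[-0.001, -0.0, 0.001, 1.991, -0.035, 0.074, 0.9]
[-0.001, -0.0, 0.001, 1.991, -0.037, 0.074, 0.9]
[-0.001, -0.0, 0.001, 1.991, -0.039, 0.074, 0.9]
```

Emit:
{"name": "step_arm", "arguments": {"increments": [0, 0, 0.001, 2, -0.03, 0.07, 0.9, -0.003, 0, 0.001, 2, -0.03, 0.07, 0.9, 0, 0, 0, 2, -0.03, 0.07, 0.9, 0, 0, 0, 2, -0.04, 0.07, 0.9, 0, 0, 0, 2, -0.04, 0.07, 0.9, 0, 0, 0, 0, 0, 0, 0.9, 0, 0, 0, 0, 0, 0, 0.9]}}

```text
time_s: 15.5
eef_pos: [0.5367, 0.2255, 0.0766]
ee_rot: [-0.632, 0.319, 0.683, 0.18]
force: [-0.9, 0.2, -0.2]
opening: 0.0108
```

Run:
```python
from h import *
from inhand import inhand
T=pose();print(T.round(4))
plan(target(.0,.213,(.0103,.0009,0)),1,jaw=.9)
c,T=inhand('w14.png')
cv2.imwrite('pics/w14c.png',cv2.resize(cv2.imread('pics/w14.png')[60:310,160:360],None,fx=3.5,fy=2.4,interpolation=cv2.INTER_CUBIC))
```

```text
[[-0.1368 -0.6488 -0.7485  0.5367]
 [-0.1576 -0.7317  0.6631  0.2255]
 [-0.978   0.2087 -0.0022  0.0766]
 [ 0.      0.      0.      1.    ]]
rot [-0.003 -0.002  0.003] d [-0.0021 -0.0022 -0.0117] n 1
[-0.003, -0.002, 0.003, 1.212, 0.054, 0.013, 0.9]
fin 2017 [-0.0327 -0.0138 -0.0085] [0.0046 0.0171 0.008 ]
fin top x -0.028362318620977177 ((0.9758768081665039, -0.1268463134765625), (11.51603889465332, 29.078298568725586), 89.33955383300781)
frame n 2234 x=a*y+b*z+c [-0.0234 -0.0004  0.0054] [ 0.0035  0.013  -0.0161] [0.0061 0.0408 0.0157] ((26.933744430541992, -0.20627212524414062), (27.764204025268555, 31.797571182250977), 0.06239816173911095)
```

View pics/w14c.png

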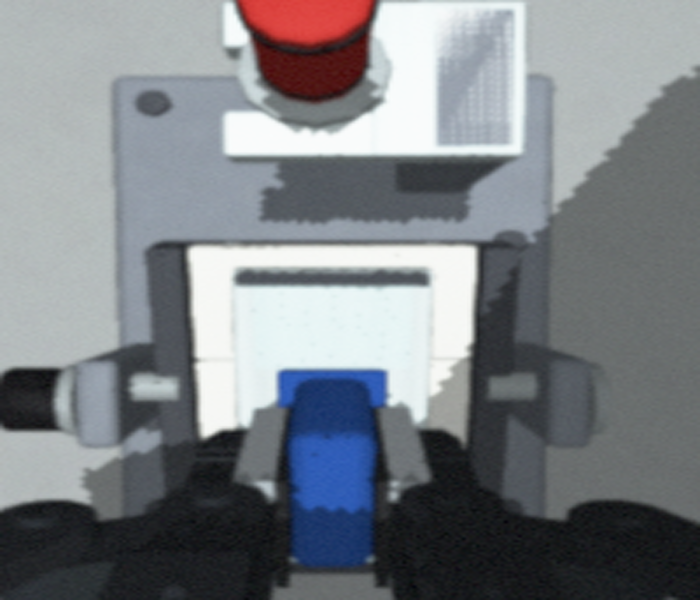

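Emit:
{"name": "step_arm", "arguments": {"increments": [0, 0, 0.003, 0.5, 0.03, 0, 0.9, 0, 0, 0, 0.5, 0.02, 0, 0.9, 0, 0, 0, 0, 0, 0, 0.9, 0, 0, 0, 0.2, 0, 0, 0.9, 0, 0, 0, 0, 0, 0, 0.9]}}

```text
time_s: 16.05
eef_pos: [0.5347, 0.2238, 0.064]
ee_rot: [-0.631, 0.32, 0.684, 0.178]
force: [-0.5, -0.3, 0.4]
opening: 0.011
```

Emit:
{"name": "step_arm", "arguments": {"increments": [0, 0, 0, 0.1, 0, 0, 0.9, 0, 0, 0, 0.1, 0, 0, 0.9, 0, 0, 0, 0, 0, 0, 0.9]}}

```text
time_s: 16.35
eef_pos: [0.5344, 0.2235, 0.0622]
ee_rot: [-0.632, 0.32, 0.684, 0.178]
force: [0.1, -0.2, 1.3]
opening: 0.0113
```

```bash
cat > chk.py <<'E'
from h import *
f=[]
for i in range(4):
    s=telemetry.observe();T=pose(s);f.append(np.asarray(s['force'])@T[:3,0]); vision.camera('top')
F=face(.213);U=T[:3,3]+T[:3,:3]@[.0103,.0009,0]
print('t',s['time_s'],'force along tool x',np.round(f,2),'under in unpressed face frame mm',(F[:3,:3].T@(U-F[:3,3])*1000).round(2),'tilt',np.arcsin(T[2,1]))
E
python3 chk.py
```

```text
t 16.5 force along tool x [-1.3  -1.56 -2.06 -1.74] under in unpressed face frame mm [-0.55 -0.25 -2.56] tilt 0.21344235629288288
```

Emit:
{"name": "step_arm", "arguments": {"increments": [0, 0, 0, 0.08, 0.02, 0, 0.9, 0, 0, 0, 0.08, 0.02, 0, 0.9, 0, 0, 0, 0, 0, 0, 0.9, 0, 0, 0, 0, 0, 0, 0.9, 0, 0, 0, 0, 0, 0, 0.9]}}

```text
time_s: 17.05
eef_pos: [0.5341, 0.223, 0.0608]
ee_rot: [-0.632, 0.32, 0.683, 0.178]
force: [1.7, 2.8, 2.7]
opening: 0.0112
```

```bash
python3 chk.py
python3 - <<'E'
from inhand import *
c,T=inhand('w15.png');W=cloud(c,T).reshape(-1,3);im=c['pixels'].reshape(-1,3).astype(int)
F=face(.213);S=(W-F[:3,3])@F[:3,:3]
m=(S[:,0]>.040)&(S[:,0]<.0415)|((np.abs(S[:,0]-.025)<.016)&(np.abs(np.abs(S[:,1])-.0205)<.0025));m&=(np.abs(S[:,2])<.01)&(im.min(1)>100)
for a in [.012,.018,.024,.030,.036]:
    for sg in (-1,1):
        k=m&(np.abs(S[:,0]-a)<.003)&(S[:,1]*sg>0)
        if k.sum()>5: print(a,sg,k.sum(),'plate z mm',np.median(S[k][:,2])*1000)
g=(np.abs(S[:,0]-.027)<.01)&(np.abs(S[:,1])<.013)&(np.abs(S[:,2])<.01);print('holder top z',np.median(S[g][:,2])*1000)
red=(im[:,0]>90)&(im[:,1]<60)&(im[:,2]<60)&(np.linalg.norm(W[:,:2]-[.482,.16],axis=1)<.03);p=W[red];print('knob top z',np.percentile(p[:,2],[5,95]))
k=p[p[:,2]>.116];print('top c',(k.min(0)+k.max(0))/2)
c,_=shot('scene','s15.png')
cv2.imwrite('pics/s15c.png',cv2.resize(cv2.imread('pics/s15.png')[80:240,120:300],None,fx=4,fy=3.7,interpolation=cv2.INTER_CUBIC))
E
```

```text
t 17.2 force along tool x [-3.3  -3.37 -4.4  -3.43] under in unpressed face frame mm [-0.23 -0.18 -4.18] tilt 0.21330495856275766
fin 2028 [-0.0345 -0.0138 -0.0084] [0.0044 0.0172 0.008 ]
fin top x -0.028443682917763686 ((1.1135406494140625, -0.13049077987670898), (11.444182395935059, 28.99129295349121), 89.53633117675781)
frame n 4265 x=a*y+b*z+c [0.0511 0.0006 0.0054] [ 0.0013  0.013  -0.024 ] [0.0138 0.0428 0.024 ] ((27.902137756347656, -0.000896453857421875), (29.76329803466797, 47.996070861816406), 0.012572667561471462)
0.012 -1 81 plate z mm -4.280163190284197
0.012 1 81 plate z mm -4.208562738085132
0.018 -1 78 plate z mm -3.9787728458328564
0.018 1 82 plate z mm -4.051837505227312
0.024 -1 88 plate z mm -3.989659671017316
0.024 1 90 plate z mm -4.106560736982772
0.03 -1 93 plate z mm -4.067181857259585
0.03 1 83 plate z mm -4.0470939718357615
0.036 -1 91 plate z mm -4.062882358485898
0.036 1 90 plate z mm -4.046986711494092
holder top z 1.3723861853736716
knob top z [0.11803405 0.12058377]
top c [0.48295752 0.16031266 0.11903565]
```

View pics/w15.png

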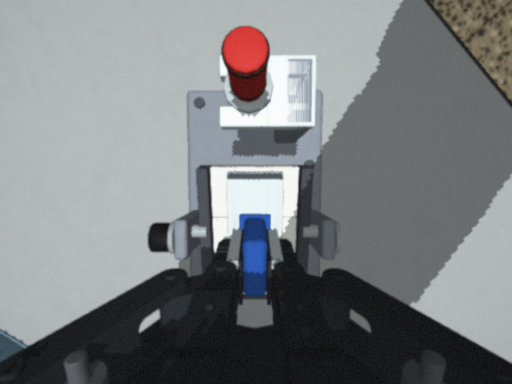

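View pics/s15c.png

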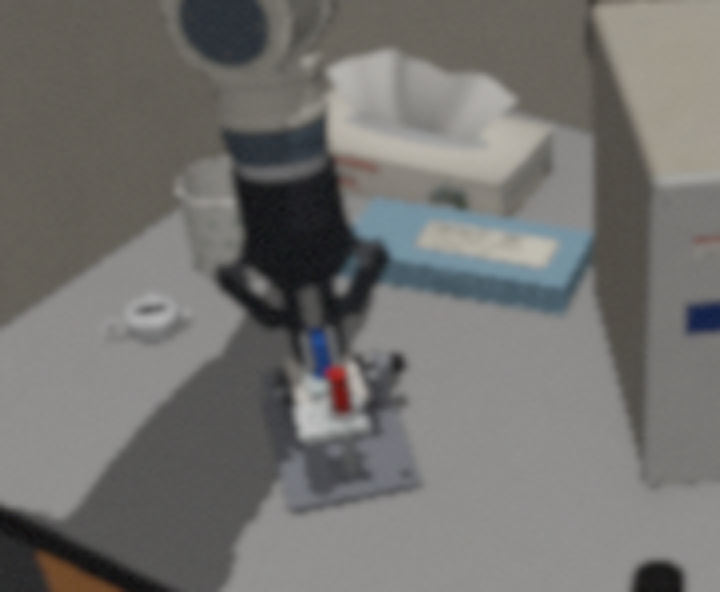

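```bash
python3 -c "
from h import *
print(ticket.finish_job());s=telemetry.observe();print(s['time_s'],s['force'],s['opening'])"
```

```text
the job is handed in; nothing more can be done
None
the job is handed in; nothing more can be done
```

I drew the pin out of the stage and parked it in the notch. I then picked up the slide holder by its fin, tilted it to the plate (slope about 0.213 rad) and pressed it on. I handed the job in at about 17 s, still gripping and pressing.

**Plate and holder:** The last wrist depth picture put the plate about 4.05 mm down its 8 mm travel, with a push of about 4 N. By the arm's own pose the underside of the holder is 4.2 mm down and centred within 0.3 mm.

**Pin:** The knob top stands about 0.119–0.120 m above the desk, where 0.120 m means the flange is resting on the prongs. I judged it upright and in the slot from the pictures only.

**What disagreed or stayed unchecked:**
- **Holder tilt:** fits of the holder's tilt in the fingers varied between about 0 and 0.026 rad, depending on whether the frame edges were included. I trusted the mid-glass fit, which showed the holder parallel to the tool.
- **Flush check:** the top of the holder read about 0.4 mm higher than flush contact would give, inside the 2 mm limit and the camera's error.
- **Slope direction:** the task says up the slope is roughly to the robot's left. In the pictures the high end and the post face right and towards the robot, so I followed the pictures.
- **Bystanders:** I did not measure them again. The arm never touched them, and those visible in the last pictures look unmoved.

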